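# Turn the sweet dish to the open jar

## Task

First take the yellow tag off the handle of the sweet dish and hang it over the dark grey rail. Then lift the dish by its handle straight up off the cork mat, well clear (at least 60 mm above the table), and in the air turn it a quarter turn so that its blue pouring lip points to the open green jar's side, keeping it level with the red sweet in the middle of the dish all the while. Finish holding it there, still and level above the mat, and leave the jar and the other containers where they stand.

Things in the scene. Friction and masses are not known exactly. Their poses are not given: they have to be found in the camera images.
- mat: fixed cork mat, 130 x 130 x 4 mm, on the table; origin at the centre of its underside (table height). The dish starts centred on it (to 4 mm) with the dish's x axis along the mat's x axis (to 0.06 rad). The jar stands about 165 mm from the mat's centre on the mat's +y or -y side, the tin on the other side
- dish: loose shallow white round dish, 144 mm across, rim 22 mm high, 0.2 to 0.4 kg, with a rigid arched handle; origin at the centre of its underside, z up, blue pouring lip at +x. Inside: a flat spot 12 mm across, 6 mm above the underside, then a conical floor rising outwards at 0.12 rad to 60 mm radius, then the rim. Upright legs at y = +-67 mm carry the handle; it balances at the handle's middle
- dish_handle (a point): centre of the dish's handle bar: a straight pale wooden bar 12 mm wide (dish's x) x 12 mm high x 140 mm long, along the dish's y axis, 105 mm above the dish's underside (top face at 111 mm). Its sides, facing the dish's +x and -x, are the faces to pinch, from above. Free space under the bar down to the sweet: 65 mm
- dish_lip (a point): outer end of the blue pouring lip, 96 mm from the dish's centre along its +x, 24 mm above its underside
- ball_center (a point): centre of the red sweet, a loose hard ball 28 mm in diameter, 16 g, that rolls freely; it starts in the middle of the dish
- tag: loose rigid yellow stock tag, 32 to 52 g: an upside-down U astride the middle (to 8 mm) of the dish's handle at the start. Origin at the middle of the underside of its flat top, the face that rests on a bar; z up; its channel runs along its y. Gap between the legs 22 mm (x), 31 mm deep, then they flare to 34 mm (inside) at the feet, 43 mm below the origin; 40 mm long. A fin to pinch stands on top
- tag_fin (a point): grip point on the tag's fin, 22 mm above the tag's origin. The fin is 10 mm thick (tag's x, the faces to pinch), 30 mm long (tag's y), from 4 to 34 mm above the tag's origin
- rail: fixed dark grey metal rail on two posts; origin on the table under its middle, its bar along its own y axis
- rail_mid (a point): middle of the rail's bar, on the bar's centre line: a round bar 12 mm in diameter, about 160 mm long between the posts, along this point's y axis, its centre line 150 mm above the table
- jar: the open-topped green glass jar (like a tumbler), 68 mm across, 70 mm high, empty; origin at the centre of its underside
- tin: closed pale grey tin with a red band, 68 mm across, 70 mm high; origin at the centre of its underside; leave it alone
- spice: small spice jar with a black cap, 44 mm across, 95 mm high, beyond the work; origin at the centre of its underside; leave it alone
- sauce: amber sauce bottle with a red cap, 48 mm across, 110 mm high, beyond the work; origin at the centre of its underside; leave it alone
Things that resemble listed ones, but are neither listed nor needed, are in the scene too. What is meant by the tag is not turquoise, and is the smaller of those in its own colour. Several things look just like the dish: the one meant starts farthest to the robot's left.

How it is judged:
By the outcome, as a careful person would: the job done as asked, in the order asked, and still so for the second after the job is handed in, while the arm keeps its last pose, push and grip.
It also fails if it takes over 64 s, if anything falls off the work surface, if the arm or the gripper's body presses on something with over 40 N, if the wrist force passes 120 N, or if a joint passes its speed limit or range.

## Robot

A 6-joint arm with a two-finger parallel gripper is mounted at the origin on the work surface. World frame = base frame: x ahead of the robot, y to its left, z up, the work surface at z = 0. Lengths are in m, angles in rad, forces in N, time in s.
With the tool pointing down it reaches from about 0.4 to 0.825 m from the base axis. Payload 7 kg.
Tool frame: the origin (TCP) lies on the centre line of the jaws, within the pads' length; the fingertips stand 22 mm ahead of it and the grasp point (between the pads) lies 3 mm ahead of it; y points along the fingers, z is the direction in which the jaws open and shut, and the axes are right-handed (so a half turn about y gives the same grasp; the last joint's range is limited). The gripper opens to 85 mm and grips with 20 to 120 N. Pads are 22 mm wide; open, the fingers measure 114 mm over their backs; the gripper's body (76 mm by 85 mm) begins 54 mm behind the grasp point. The pads swing forward as they close: fully open they stand 13 mm farther back than shut.
Start: joints at [-0.875, 0.359, 0.012, 0, -1.224, -0.288], TCP at [0.268, -0.62, 0.253] pointing down, gripper open.
Joint ranges: [-3.07, 3.07], [-1.43, 2.12], [-1.02, 1.25], [-3.03, 1.67], [-3.05, -0], [-3.03, 3.03]. Speed limits (rad/s): [2.39, 2.39, 3.01, 3.14, 3.14, 3.14].

## Interface

Orientations are given as a unit quaternion [w, x, y, z].
In Python, from bench import sensors, camera, calibration, order gives the robot as it stands.
- The arm moves only by the shell command python3 -m handwheel 'ROWS'. ROWS is JSON, a list of rows, each an object of numbers: "dx", "dy", "dz": the shift along the tool's x, y, z in m; "rx", "ry", "rz": the turn, a rotation vector about the tool's x, y, z in rad; "gripper": the finger opening in m, from 0 to 0.0854. A call has exactly 8 rows; each row is the pose to reach, as a shift and turn from the pose commanded when the call began, along the tool's axes at that moment; what a row does not reach only later rows make up. A row lasts 1/8 s, in which the tool goes at most 62.5 mm and 10.7 degrees, less where a joint would pass 70% of its speed; a pose out of reach is approached as far as the arm can. A call with a gripper value outside its range is refused whole. The fingers move at their own pace and stop on an object; the grip force is fixed at half the most. Time passes only in rows, so rows that repeat a pose let the fingers close, or fill a call up. It gives the time, the measured TCP pose, the force and the opening at its end, in the units of the state.
- sensors.get_obs(): the state, without advancing time (a new reading comes with each control period).
- camera(name): name is "scene" or "top"; returns the picture (384x512x3 uint8, red, green, blue); there is no depth.
- calibration(name): a dict with "mtx" (3x3 intrinsics, pixels), "extrinsics" (4x4, takes a point from camera to world coordinates). Camera axes: x right, y down, z forward; pixel columns grow to the right and rows downward; lengths in m; the calibration is good to about 2 mm. A picture is of the moment at which its call begins. calibration takes no time and is no camera call.
- order.finish_job(): hands the job in, once; it reports no verdict.
The state is a dict: "time": time; "q": joint angles; "joint_vel": joint speeds; "joint_torque": joint torques, N m; "position": TCP position; "ee_rot": TCP orientation; "contact_force": force on the tool from outside, world axes, zero at the start; "moment": the same for the moment, N m; "gripper_width": opening from 0.0 (shut) to 1.0 (fully open).
Only numpy, scipy, OpenCV 4.12 (cv2) and the standard library are available. Lean on these libraries where they do the work, as an engineer would, in place of code of your own. Each camera call takes 0.05 s, during which the arm holds its last target.

## Working session

There is one attempt and no reset: what is moved stays moved. The work goes in short steps, Python scripts to look and compute and a shell command to move; the robot and the scene stay as the last step left them, time stands still between calls to the robot, and variables do not carry over. Pictures are saved under pics/ and viewed, and the job is handed in when it is done.

```bash
mkdir -p pics; ls; python3 - <<'E'
from bench import sensors, camera, calibration
import cv2
for n in("scene","top"):
    im=camera(n); cv2.imwrite(f"pics/{n}0.png",im[:,:,::-1]); c=calibration(n); print(n,c)
print(sensors.get_obs())
E
```

```text
pics
scene {'mtx': array([[350.60715448,   0.        , 251.89666194],
       [  0.        , 350.60715448, 190.12078918],
       [  0.        ,   0.        ,   1.        ]]), 'extrinsics': array([[-0.12916658,  0.65830712, -0.74158461,  1.08828634],
       [ 0.991394  ,  0.1017979 , -0.08231115,  0.09335613],
       [ 0.02130574, -0.74583438, -0.66579062,  0.62035134],
       [ 0.        ,  0.        ,  0.        ,  1.        ]])}
top {'mtx': array([[388.85815267,   0.        , 262.56861154],
       [  0.        , 388.85815267, 192.02183385],
       [  0.        ,   0.        ,   1.        ]]), 'extrinsics': array([[ 0.02049147, -0.99545871,  0.09296267,  0.45831767],
       [-0.99941238, -0.01783955,  0.02926864,  0.00362381],
       [-0.02747731, -0.0935078 , -0.99523931,  1.11813507],
       [ 0.        ,  0.        ,  0.        ,  1.        ]])}
{'time': 0.1, 'q': array([-8.74899075e-01,  3.59353508e-01,  1.11674073e-02, -2.81140343e-04,
       -1.22409008e+00, -2.88068644e-01]), 'joint_vel': array([-5.14884074e-04, -1.67865862e-03,  9.25847450e-04,  1.00227096e-03,
       -7.63761153e-04, -2.55544918e-05]), 'joint_torque': array([-1.89093313e-03, -5.84762692e+01,  2.94110584e+01,  6.95457727e+00,
       -3.15634970e-03,  1.40643134e-06]), 'position': array([ 0.26752002, -0.61930893,  0.25244491]), 'ee_rot': array([ 0.69296849, -0.69195789, -0.14299405,  0.1433236 ]), 'contact_force': array([-0.58544325,  0.57657165, -0.22894217]), 'moment': array([-0.05251079,  0.04478802,  0.0056447 ]), 'gripper_width': 0.9988979469916867}
```

View pics/scene0.png

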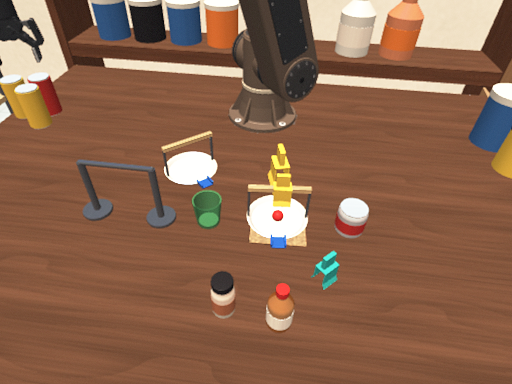

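View pics/top0.png

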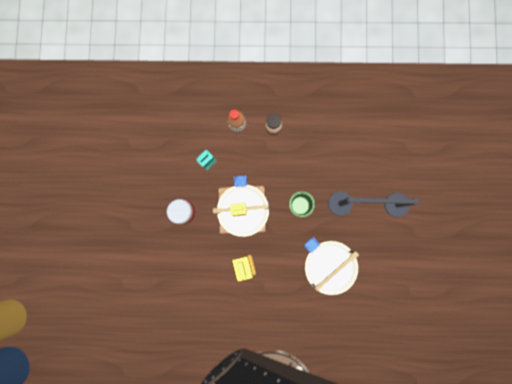

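```bash
cat > h.py <<'E'
import numpy as np,cv2
from bench import sensors,camera,calibration
from scipy.spatial.transform import Rotation as R
def ray(n,u,v):
    c=calibration(n);E=c["extrinsics"];d=E[:3,:3]@np.linalg.inv(c["mtx"])@[u,v,1.];return E[:3,3],d
def plane(n,u,v,z):
    o,d=ray(n,u,v);return o+d*(z-o[2])/d[2]
def two(a,b):
    o1,d1=ray("top",*a);o2,d2=ray("scene",*b);A=np.c_[d1,-d2];s=np.linalg.lstsq(A,o2-o1,rcond=None)[0]
    p,q=o1+s[0]*d1,o2+s[1]*d2;return (p+q)/2,np.linalg.norm(p-q)
def proj(n,p):
    c=calibration(n);E=np.linalg.inv(c["extrinsics"]);x=c["mtx"]@(E[:3,:3]@p+E[:3,3]);return x[:2]/x[2]
def snap(n,name,box,k):
    im=camera(n)[:,:,::-1];x0,y0,x1,y1=box
    cv2.imwrite("pics/"+name,cv2.resize(im[y0:y1,x0:x1],None,fx=k,fy=k,interpolation=cv2.INTER_CUBIC));return im
def tcp():
    o=sensors.get_obs();q=o["ee_rot"];return o,R.from_quat([q[1],q[2],q[3],q[0]])
E
python3 - <<'E'
import cv2
a=cv2.imread('pics/top0.png');cv2.imwrite('pics/top0z.png',cv2.resize(a[140:290,150:430],None,fx=2.8,fy=2.8,interpolation=2)) 
b=cv2.imread('pics/scene0.png');cv2.imwrite('pics/scene0z.png',cv2.resize(b[130:260,230:390],None,fx=4.5,fy=4.5,interpolation=2))
cv2.imwrite('pics/top0y.png',cv2.resize(a[160:290,200:290],None,fx=4.5,fy=4.5,interpolation=2))
E
```

```text
(no output)
```

View pics/scene0z.png

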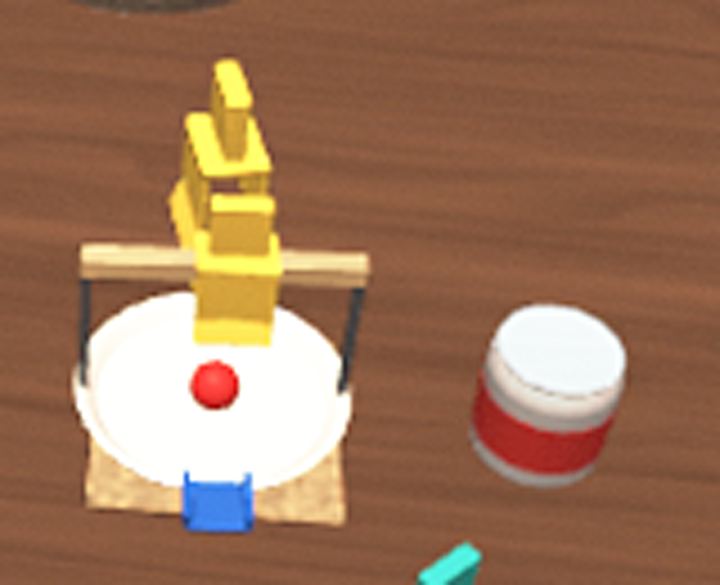

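View pics/top0y.png

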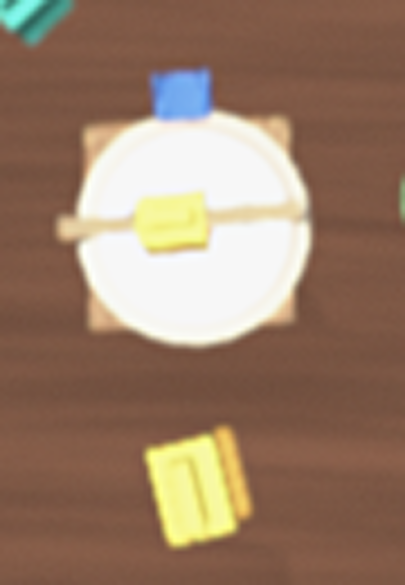

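View pics/top0z.png

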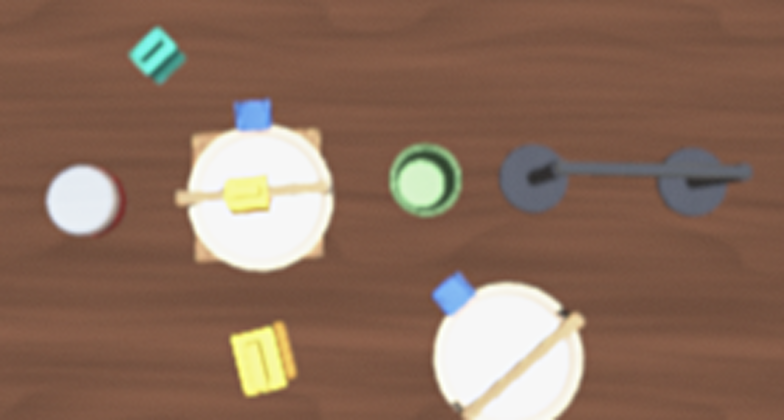

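```bash
python3 - <<'E'
from h import *
a=cv2.imread('pics/top0.png');b=cv2.imread('pics/scene0.png')
ha=cv2.cvtColor(a,cv2.COLOR_BGR2HSV);hb=cv2.cvtColor(b,cv2.COLOR_BGR2HSV)
def comps(h,lo,hi,mn=25):
    m=cv2.inRange(h,np.array(lo),np.array(hi));n,l,s,c=cv2.connectedComponentsWithStats(m)
    return [(s[i],c[i],np.argwhere(l==i)[:,::-1].astype(np.float32)) for i in range(1,n) if s[i][4]>=mn]
# bar (table, z top .115)
for L,Rr in [((212.7,210.9),(267.3,206.9))]:
    p,q=plane("top",*L,.115),plane("top",*Rr,.115);print("bar",p,q,(p+q)/2,np.linalg.norm(p-q),"dir",np.arctan2(*(p-q)[[1,0]]))
# scene bar ends
f=lambda x,y:(230+x/4.5,130+y/4.5)
p,q=plane("scene",*f(368,256),.115),plane("scene",*f(82,245),.115);print("bar sc",p,q,(p+q)/2,np.linalg.norm(p-q))
print("yellow top")
for s,c,pts in comps(ha,(22,90,120),(35,255,255)):
    print(s,c,cv2.minAreaRect(pts),plane("top",*c,.119))
for s,c,pts in comps(ha,(100,150,80),(125,255,255)): print("blue",s,c,plane("top",*c,.024))
for s,c,pts in comps(ha,(0,0,200),(180,60,255),300):
    if s[1]>100: 
        e=cv2.minEnclosingCircle(pts);print("white",s,c,e,plane("top",*c,.026),plane("top",*e[0],.026))
for s,c,pts in comps(ha,(50,60,60),(80,255,255)): print("green",s,c,plane("top",*c,.07))
for s,c,pts in comps(hb,(50,60,60),(80,255,255)): print("green sc",s,c)
for s,c,pts in comps(hb,(0,180,120),(6,255,255)): print("red sc",s,c,plane("scene",*c,.024))
for s,c,pts in comps(hb,(100,150,80),(125,255,255)): print("blue sc",s,c,plane("scene",*c,.024))
t=cv2.resize(a[180:225,325:425],None,fx=8,fy=8,interpolation=2);cv2.imwrite('pics/rt.png',t)
t=cv2.resize(b[150:235,70:185],None,fx=6.5,fy=6.5,interpolation=2);cv2.imwrite('pics/rs.png',t)
E
```

```text
bar [0.50061531 0.16127598 0.115     ] [0.51366204 0.02011514 0.115     ] [0.50713867 0.09069556 0.115     ] 0.14176247835786593 dir 1.6629590888174668
bar sc [0.49468088 0.15973608 0.115     ] [0.50801381 0.02044481 0.115     ] [0.50134735 0.09009045 0.115     ] 0.1399279325546907
yellow top
[230 203  16  13 160] [237.8625  209.34375] ((237.60772705078125, 209.36155700683594), (11.039091110229492, 15.256272315979004), 82.87498474121094) [0.50570513 0.09573154 0.119     ]
[232 256  21  26 363] [241.88980716 268.80991736] ((242.02943420410156, 268.61767578125), (23.040882110595703, 16.24988555908203), 75.96376037597656) [0.35497256 0.08149505 0.119     ]
white [217 185  51  24 838] [241.95346062 196.91527446] ((242.0, 204.5), 25.124788284301758) [0.5454169  0.09366285 0.026     ] [0.52398608 0.0929855  0.026     ]
white [167 200  24  23 431] [178.48027842 210.94663573] ((178.31689453125, 210.73944091796875), 11.811968803405762) [0.50236677 0.272323   0.026     ] [0.50294292 0.27281151 0.026     ]
white [ 217  208   52   29 1015] [243.76059113 221.45615764] ((242.5, 212.5), 25.62235450
[... 716 characters left out ...]
5135] [0.50379755 0.09111089 0.024     ]
red sc [335 217  31  18 241] [348.24896266 227.62655602] [0.51858762 0.25542274 0.024     ]
red sc [276 283  14  17 190] [282.21578947 290.79473684] [0.70544141 0.11553055 0.024     ]
blue sc [ 92   2  38  38 785] [110.68280255  21.0522293 ] [-0.81986432 -0.91225903  0.024     ]
blue sc [168   8  33  37 800] [183.89375  26.02875] [-0.81612724 -0.50557402  0.024     ]
blue sc [ 470   98   42   54 1181] [492.23539373 126.16172735] [-0.01175895  0.76331751  0.024     ]
blue sc [197 176  16  12  98] [205.2755102  182.39795918] [ 0.41264552 -0.10449802  0.024     ]
blue sc [271 235  15  13 157] [277.89808917 242.10191083] [0.58524158 0.09820856 0.024     ]
```

View pics/rt.png

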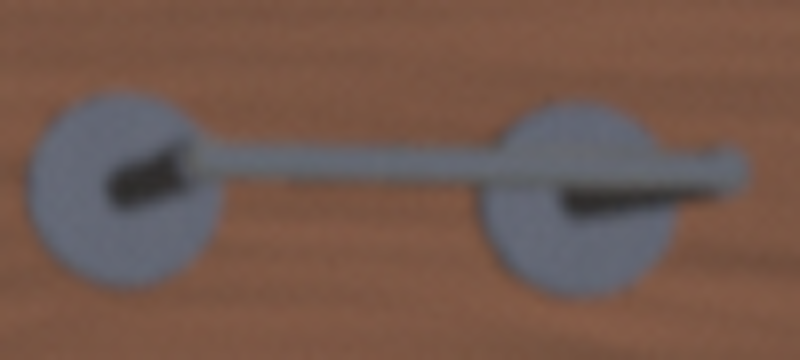

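View pics/rs.png

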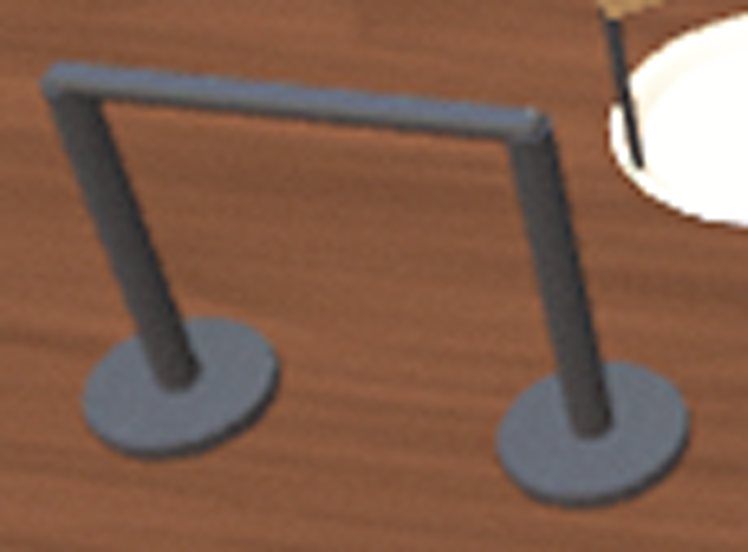

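```bash
python3 - <<'E'
from h import *
o,r=tcp();print(r.as_matrix().round(3))
g=lambda x,y:(200+x/4.5,160+y/4.5)
f=lambda x,y:(230+x/4.5,130+y/4.5)
print("fin top", plane("top",*g(170,215),.149), plane("scene",*f(243,202),.149))
print("lip end top",plane("top",*g(181,72),.028),"sc",plane("scene",*f(219,530),.022))
e=[((185/8+325,160/8+180),(540/6.5+70,120/6.5+150)),((742/8+325,170/8+180),(52/6.5+70,74/6.5+150))]
for t,s in e: print("rail",plane("top",*t,.156),plane("scene",*s,.154),two(t,s))
for t in [(125/8+325,190/8+180),(578/8+325,200/8+180)]: print("base top",plane("top",*t,.004))
for t in [(180/6.5+70,388/6.5+150),(593/6.5+70,433/6.5+150)]: print("base sc",plane("scene",*t,.004))
# mat corners z=.004
for c in [(85,126),(288,120),(90,330),(293,318)]: print("mat",plane("top",*g(*c),.004))
# jar rim in top
a=cv2.imread('pics/top0.png');z=lambda x,y:(150+x/2.8,140+y/2.8)
print("jar",plane("top",*z(425,180),.07),"tin",plane("top",*z(82,200),.07))
E
```

```text
[[ 0.918 -0.001 -0.397]
 [ 0.397  0.001  0.918]
 [-0.    -1.     0.001]]
fin top [0.50819126 0.09328161 0.149     ] [0.50453549 0.09637433 0.149     ]
lip end top [0.60457862 0.09992302 0.028     ] sc [0.59915903 0.10105636 0.022     ]
rail [ 0.53221102 -0.17954532  0.156     ] [ 0.53240499 -0.18093568  0.154     ] (array([ 0.53250398, -0.18037105,  0.15410475]), np.float64(0.0009556394261579098))
rail [ 0.53227602 -0.34938254  0.156     ] [ 0.53381844 -0.34809057  0.154     ] (array([ 0.5322808 , -0.35000624,  0.15271529]), np.float64(0.0011867775709249343))
base top [ 0.53275698 -0.1871957   0.004     ]
base top [ 0.53220048 -0.34732094  0.004     ]
base sc [ 0.5310671  -0.34746913  0.004     ]
base sc [ 0.53057111 -0.1870024   0.004     ]
mat [0.5717972  0.16291786 0.004     ]
mat [0.57795987 0.03258023 0.004     ]
mat [0.44160166 0.15568578 0.004     ]
mat [0.45185015 0.0268679  0.004     ]
jar [ 0.52495108 -0.07186034  0.07      ] tin [0.49932862 0.25924673 0.07      ]
```

```bash
python3 -m handwheel '[{"dx":0.01,"dz":0.01,"dy":-0.005,"ry":-0.03,"gripper":0.085},{"dx":0.035,"dz":0.04,"dy":-0.01,"ry":-0.09,"gripper":0.085},{"dx":0.07,"dz":0.08,"dy":-0.02,"ry":-0.18,"gripper":0.085},{"dx":0.11,"dz":0.12,"dy":-0.02,"ry":-0.28,"gripper":0.085},{"dx":0.15,"dz":0.17,"dy":-0.02,"ry":-0.39,"gripper":0.085},{"dx":0.19,"dz":0.215,"dy":-0.02,"ry":-0.5,"gripper":0.085},{"dx":0.23,"dz":0.26,"dy":-0.02,"ry":-0.6,"gripper":0.085},{"dx":0.26,"dz":0.29,"dy":-0.02,"ry":-0.68,"gripper":0.085}]'
cat >> h.py <<'E'
def togo(p,zang):
    o,r=tcp();M=r.as_matrix();d=M.T@(np.array(p)-o["position"])
    za=np.arctan2(M[1,2],M[0,2]);print("t",round(o["time"],2),"pos",o["position"].round(4),"zang",round(za,4),"tilt",M[2].round(4))
    print("d",d.round(4),"ry",round(-((zang-za+np.pi)%(2*np.pi)-np.pi),4),"F",o["contact_force"].round(2),"M",o["moment"].round(3),"w",round(o["gripper_width"],3),"q",o["q"].round(2))
E
python3 -c "
from h import *
togo([.506,.095,.25],3.234)"
```

```text
t 0.1 pos [ 0.2675 -0.6193  0.2524] zang 1.9785 tilt [-2.0e-04 -1.0e+00  1.5e-03]
d [0.5022 0.0032 0.5612] ry -1.2555 F [-0.59  0.58 -0.23] M [-0.053  0.045  0.006] w 0.999 q [-0.87  0.36  0.01 -0.   -1.22 -0.29]schema error: expected keys dx, dy, dz, rx, ry, rz, gripper
```

```bash
python3 -m handwheel '[{"dx":0.01,"dy":-0.005,"dz":0.01,"rx":0,"ry":-0.03,"rz":0,"gripper":0.085},{"dx":0.035,"dy":-0.01,"dz":0.04,"rx":0,"ry":-0.09,"rz":0,"gripper":0.085},{"dx":0.07,"dy":-0.02,"dz":0.08,"rx":0,"ry":-0.18,"rz":0,"gripper":0.085},{"dx":0.11,"dy":-0.02,"dz":0.12,"rx":0,"ry":-0.28,"rz":0,"gripper":0.085},{"dx":0.15,"dy":-0.02,"dz":0.17,"rx":0,"ry":-0.39,"rz":0,"gripper":0.085},{"dx":0.19,"dy":-0.02,"dz":0.215,"rx":0,"ry":-0.5,"rz":0,"gripper":0.085},{"dx":0.23,"dy":-0.02,"dz":0.26,"rx":0,"ry":-0.6,"rz":0,"gripper":0.085},{"dx":0.26,"dy":-0.02,"dz":0.29,"rx":0,"ry":-0.68,"rz":0,"gripper":0.085}]'
python3 -c "
from h import *
togo([.506,.095,.25],3.234)"
```

```text
time: 1.1
position: [0.3914, -0.2477, 0.2739]
ee_rot: [-0.604, 0.604, 0.368, -0.367]
contact_force: [1.5, -0.4, -0.8]
gripper_width: 0.995
t 1.1 pos [ 0.3914 -0.2477  0.2739] zang 2.664 tilt [ 7.0e-04 -1.0e+00 -1.3e-03]
d [0.357  0.0241 0.0557] ry -0.57 F [ 1.49 -0.41 -0.76] M [ 0.    -0.066 -0.042] w 0.995 q [-0.14 -0.01 -0.4  -0.   -1.18 -0.34]
```

```bash
python3 -m handwheel '[{"dx":0.03,"dy":0,"dz":0.005,"rx":0,"ry":-0.05,"rz":0,"gripper":0.05},{"dx":0.08,"dy":0,"dz":0.012,"rx":0,"ry":-0.12,"rz":0,"gripper":0.05},{"dx":0.14,"dy":0,"dz":0.02,"rx":0,"ry":-0.22,"rz":0,"gripper":0.05},{"dx":0.2,"dy":0,"dz":0.03,"rx":0,"ry":-0.32,"rz":0,"gripper":0.05},{"dx":0.26,"dy":0.01,"dz":0.04,"rx":0,"ry":-0.42,"rz":0,"gripper":0.05},{"dx":0.31,"dy":0.015,"dz":0.048,"rx":0,"ry":-0.5,"rz":0,"gripper":0.05},{"dx":0.34,"dy":0.02,"dz":0.053,"rx":0,"ry":-0.55,"rz":0,"gripper":0.05},{"dx":0.357,"dy":0.024,"dz":0.056,"rx":0,"ry":-0.57,"rz":0,"gripper":0.05}]'
python3 -c "
from h import *
togo([.506,.095,.25],3.234)
snap('scene','s1.png',(180,90,380,260),4);snap('top','t1.png',(170,130,320,280),4)"
```

```text
time: 2.1
position: [0.5073, 0.0936, 0.2491]
ee_rot: [0.477, -0.477, -0.522, 0.522]
contact_force: [0.4, -0.6, 0.2]
gripper_width: 0.587
t 2.1 pos [0.5073 0.0936 0.2491] zang -3.0513 tilt [ 0.e+00 -1.e+00  2.e-04]
d [ 0.0015 -0.0009  0.0012] ry -0.0021 F [ 0.37 -0.6   0.24] M [-0.015 -0.015  0.015] w 0.587 q [ 0.56  0.1  -0.34 -0.   -1.13 -0.47]
```

View pics/s1.png

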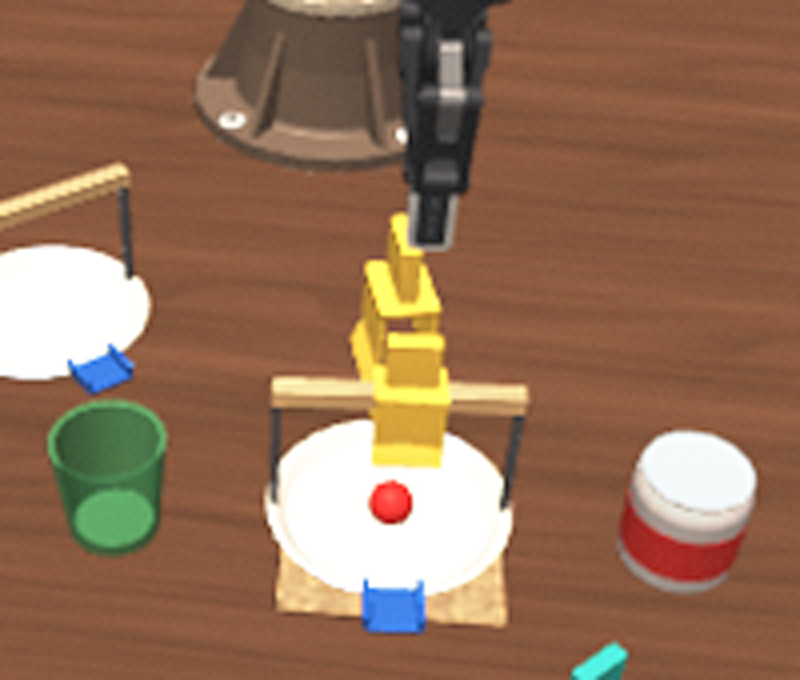

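View pics/t1.png

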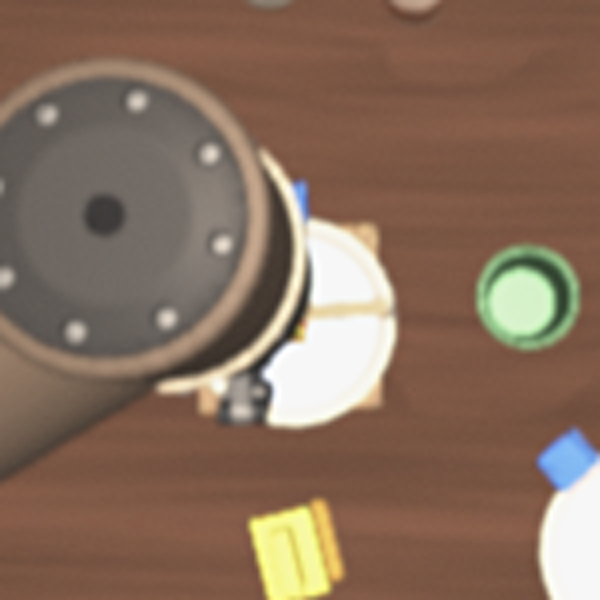

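```bash
python3 -m handwheel '[{"dx":0,"dy":0.01,"dz":0.001,"rx":0,"ry":0,"rz":0,"gripper":0.05},{"dx":-0.001,"dy":0.025,"dz":0.001,"rx":0,"ry":0,"rz":0,"gripper":0.05},{"dx":-0.001,"dy":0.042,"dz":0.001,"rx":0,"ry":0,"rz":0,"gripper":0.05},{"dx":-0.001,"dy":0.06,"dz":0.001,"rx":0,"ry":0,"rz":0,"gripper":0.05},{"dx":-0.001,"dy":0.076,"dz":0.001,"rx":0,"ry":0,"rz":0,"gripper":0.05},{"dx":-0.001,"dy":0.09,"dz":0.001,"rx":0,"ry":0,"rz":0,"gripper":0.05},{"dx":-0.001,"dy":0.1,"dz":0.001,"rx":0,"ry":0,"rz":0,"gripper":0.05},{"dx":-0.001,"dy":0.105,"dz":0.001,"rx":0,"ry":0,"rz":0,"gripper":0.05}]'
python3 -c "
from h import *
togo([.506,.095,.144],3.234)
snap('scene','s2.png',(180,90,380,260),4)
for p in [(.54,.0936,.122),(.54,.0936,.144)]:print((proj('scene',np.array(p))-[180,90])*4)"
```

```text
time: 3.2
position: [0.5065, 0.0905, 0.1436]
ee_rot: [0.478, -0.478, -0.521, 0.521]
contact_force: [0.3, 1.0, 0.6]
gripper_width: 0.584
t 3.2 pos [0.5065 0.0905 0.1436] zang -3.0549 tilt [-3.e-04 -1.e+00  6.e-04]
d [ 0.0045 -0.0004  0.0001] ry -0.0057 F [0.25 1.02 0.59] M [ 0.045  0.032 -0.039] w 0.584 q [ 0.56  0.2  -0.49 -0.   -0.89 -0.47]
[402.39069407 420.94202197]
[405.62246883 389.56035838]
```

View pics/s2.png

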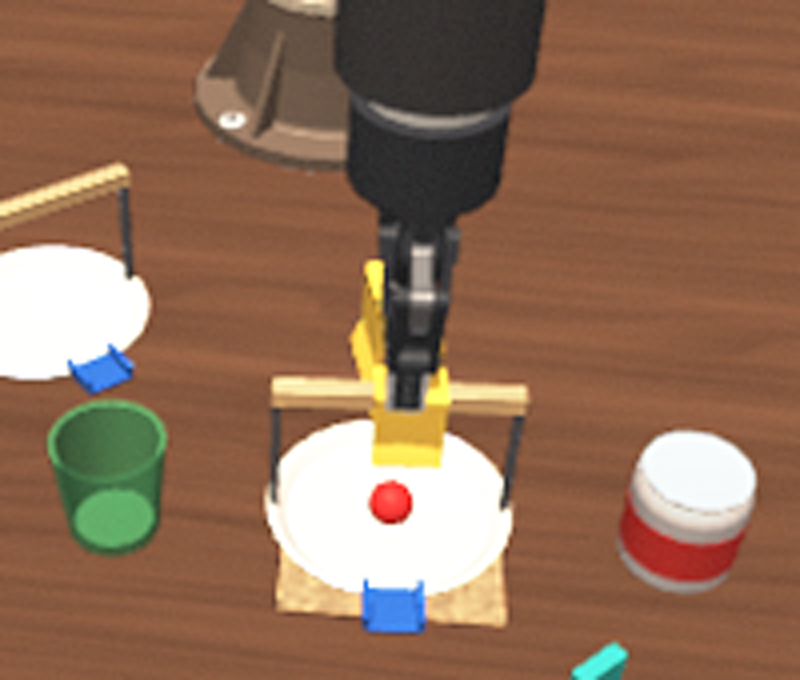

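```bash
python3 -m handwheel '[{"dx":0.004,"dy":0,"dz":0,"rx":0,"ry":0,"rz":0,"gripper":0.03},{"dx":0.004,"dy":0,"dz":0,"rx":0,"ry":0,"rz":0,"gripper":0.02},{"dx":0.004,"dy":0,"dz":0,"rx":0,"ry":0,"rz":0,"gripper":0.015},{"dx":0.004,"dy":0,"dz":0,"rx":0,"ry":0,"rz":0,"gripper":0.005},{"dx":0.004,"dy":0,"dz":0,"rx":0,"ry":0,"rz":0,"gripper":0},{"dx":0.004,"dy":0,"dz":0,"rx":0,"ry":0,"rz":0,"gripper":0},{"dx":0.004,"dy":0,"dz":0,"rx":0,"ry":0,"rz":0,"gripper":0},{"dx":0.004,"dy":0,"dz":0,"rx":0,"ry":0,"rz":0,"gripper":0}]'
python3 -c "
from h import *
togo([.506,.095,.144],3.234)
snap('scene','s3.png',(180,90,380,260),4)"
```

```text
time: 4.25
position: [0.5066, 0.0949, 0.1447]
ee_rot: [-0.478, 0.478, 0.522, -0.521]
contact_force: [-1.6, 1.0, 5.2]
gripper_width: 0.104
t 4.25 pos [0.5066 0.0949 0.1447] zang -3.0545 tilt [ 3.e-04 -1.e+00 -7.e-04]
d [0.0001 0.0007 0.0006] ry -0.0053 F [-1.62  1.    5.25] M [ 0.447  0.492 -0.066] w 0.104 q [ 0.57  0.2  -0.48  0.   -0.89 -0.48]
```

View pics/s3.png

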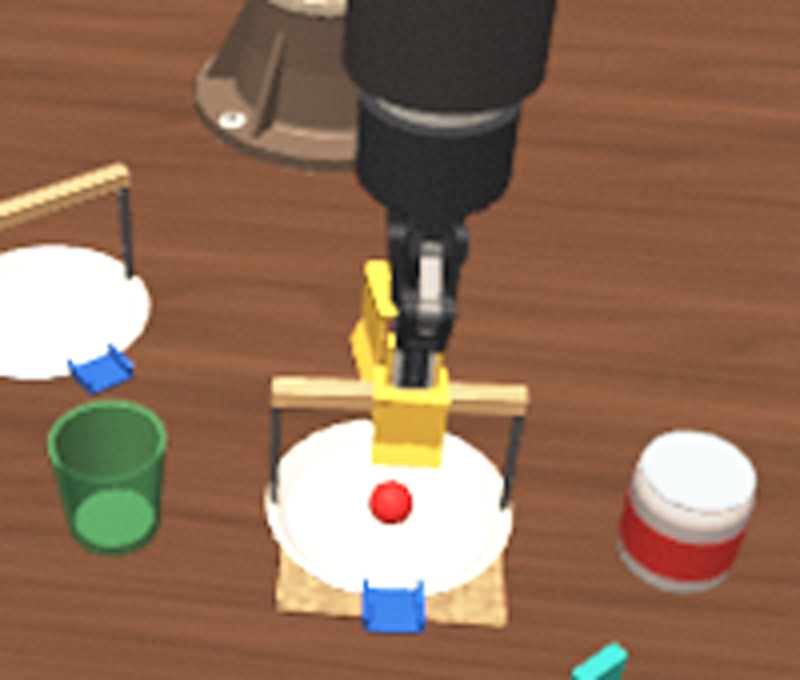

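```bash
python3 -m handwheel '[{"dx":0.004,"dy":-0.003,"dz":0,"rx":0,"ry":0,"rz":0,"gripper":0},{"dx":0.004,"dy":-0.012,"dz":0,"rx":0,"ry":0,"rz":0,"gripper":0},{"dx":0.004,"dy":-0.027,"dz":0,"rx":0,"ry":0,"rz":0,"gripper":0},{"dx":0.004,"dy":-0.048,"dz":0,"rx":0,"ry":0,"rz":0,"gripper":0},{"dx":0.004,"dy":-0.072,"dz":0,"rx":0,"ry":0,"rz":0,"gripper":0},{"dx":0.004,"dy":-0.094,"dz":0,"rx":0,"ry":0,"rz":0,"gripper":0},{"dx":0.004,"dy":-0.11,"dz":0,"rx":0,"ry":0,"rz":0,"gripper":0},{"dx":0.004,"dy":-0.118,"dz":0,"rx":0,"ry":0,"rz":0,"gripper":0}]'
python3 -c "
from h import *
togo([.532,-.266,.265],np.pi)
snap('scene','s4.png',(180,60,380,230),4)"
```

```text
time: 5.3
position: [0.5061, 0.0989, 0.2636]
ee_rot: [-0.478, 0.478, 0.522, -0.521]
contact_force: [-0.0, -0.6, -1.2]
gripper_width: 0.106
t 5.3 pos [0.5061 0.0989 0.2636] zang -3.0546 tilt [ 7.0e-04 -1.0e+00 -1.3e-03]
d [-0.3657 -0.0017  0.0059] ry 0.087 F [-0.03 -0.57 -1.2 ] M [ 0.049  0.048 -0.054] w 0.106 q [ 0.57  0.09 -0.32  0.   -1.16 -0.49]
```

View pics/s4.png

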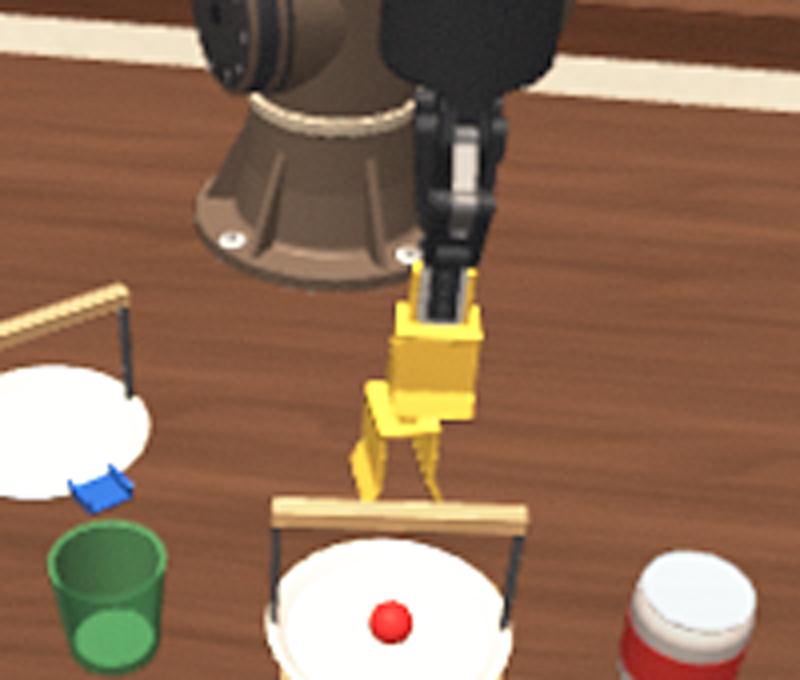

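```bash
python3 -m handwheel '[{"dx":-0.015,"dy":-0.002,"dz":0,"rx":0,"ry":0,"rz":0,"gripper":0},{"dx":-0.055,"dy":-0.002,"dz":0.001,"rx":0,"ry":0.01,"rz":0,"gripper":0},{"dx":-0.11,"dy":-0.002,"dz":0.002,"rx":0,"ry":0.025,"rz":0,"gripper":0},{"dx":-0.17,"dy":-0.002,"dz":0.003,"rx":0,"ry":0.04,"rz":0,"gripper":0},{"dx":-0.23,"dy":-0.002,"dz":0.004,"rx":0,"ry":0.055,"rz":0,"gripper":0},{"dx":-0.285,"dy":-0.002,"dz":0.005,"rx":0,"ry":0.07,"rz":0,"gripper":0},{"dx":-0.33,"dy":-0.002,"dz":0.006,"rx":0,"ry":0.08,"rz":0,"gripper":0},{"dx":-0.355,"dy":-0.002,"dz":0.006,"rx":0,"ry":0.087,"rz":0,"gripper":0}]'
python3 -m handwheel '[{"dx":-0.008,"dy":0,"dz":0,"rx":0,"ry":0,"rz":0,"gripper":0},{"dx":-0.01,"dy":0,"dz":0,"rx":0,"ry":0,"rz":0,"gripper":0},{"dx":-0.01,"dy":0,"dz":0,"rx":0,"ry":0,"rz":0,"gripper":0},{"dx":-0.01,"dy":0,"dz":0,"rx":0,"ry":0,"rz":0,"gripper":0},{"dx":-0.01,"dy":0,"dz":0,"rx":0,"ry":0,"rz":0,"gripper":0},{"dx":-0.01,"dy":0,"dz":0,"rx":0,"ry":0,"rz":0,"gripper":0},{"dx":-0.01,"dy":0,"dz":0,"rx":0,"ry":0,"rz":0,"gripper":0},{"dx":-0.01,"dy":0,"dz":0,"rx":0,"ry":0,"rz":0,"gripper":0}]'
python3 -c "
from h import *
togo([.532,-.266,.265],np.pi)
snap('scene','s5.png',(50,80,250,250),4);snap('top','t5.png',(300,150,440,250),5)"
```

```text
time: 6.35
position: [0.5297, -0.2583, 0.263]
ee_rot: [0.501, -0.5, -0.499, 0.5]
contact_force: [0.3, 0.8, -0.8]
gripper_width: 0.103
time: 7.35
position: [0.5308, -0.2654, 0.2643]
ee_rot: [0.5, -0.5, -0.5, 0.5]
contact_force: [-0.4, -0.6, -1.7]
gripper_width: 0.102
t 7.35 pos [ 0.5308 -0.2654  0.2643] zang -3.1416 tilt [ 0. -1.  0.]
d [-0.0006 -0.0007 -0.0012] ry 0.0 F [-0.41 -0.6  -1.74] M [ 0.024  0.02  -0.018] w 0.102 q [-0.13  0.22 -0.16 -0.   -1.19  0.13]
```

View pics/s5.png

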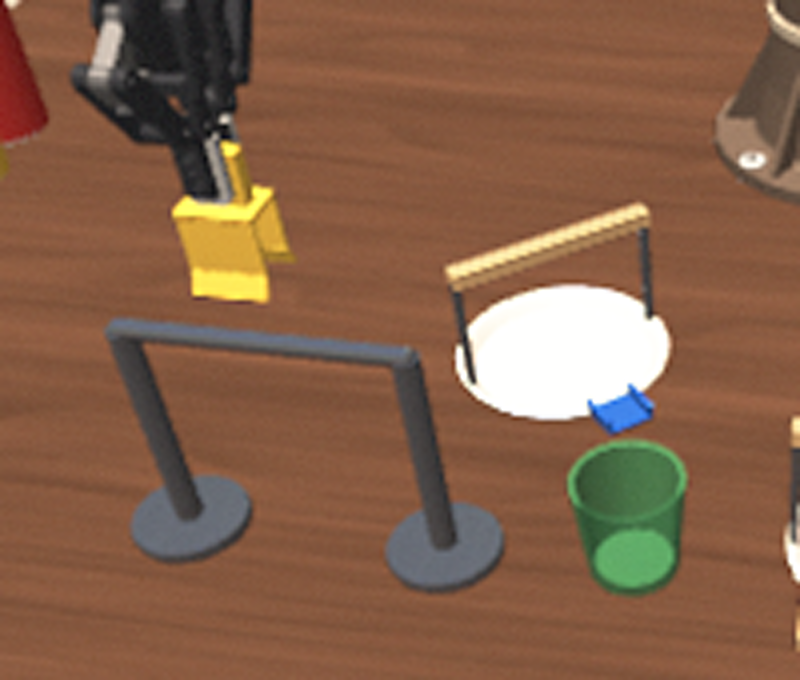

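View pics/t5.png

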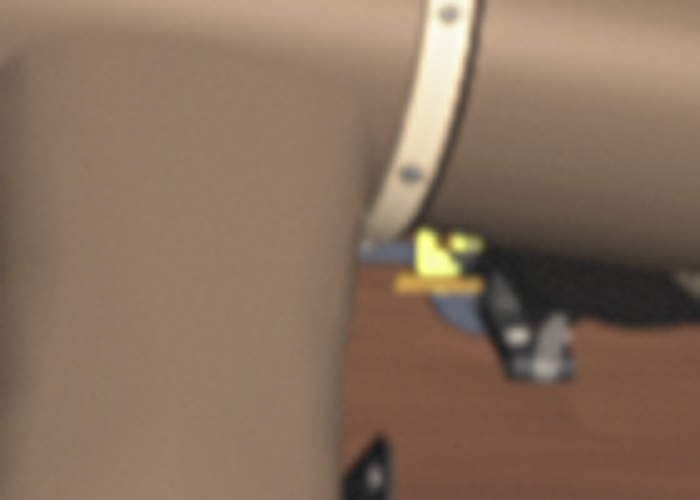

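```bash
python3 -c "
from h import *
print(plane('scene',107.5,154.5,.192),plane('top',300+440/5,150+284/5,.192))"
python3 -m handwheel '[{"dx":0,"dy":0.004,"dz":-0.001,"rx":0,"ry":0,"rz":0,"gripper":0},{"dx":0,"dy":0.01,"dz":-0.001,"rx":0,"ry":0,"rz":0,"gripper":0},{"dx":0,"dy":0.018,"dz":-0.001,"rx":0,"ry":0,"rz":0,"gripper":0},{"dx":0,"dy":0.026,"dz":-0.001,"rx":0,"ry":0,"rz":0,"gripper":0},{"dx":0,"dy":0.034,"dz":-0.001,"rx":0,"ry":0,"rz":0,"gripper":0},{"dx":0,"dy":0.04,"dz":-0.001,"rx":0,"ry":0,"rz":0,"gripper":0},{"dx":0,"dy":0.044,"dz":-0.001,"rx":0,"ry":0,"rz":0,"gripper":0},{"dx":0,"dy":0.045,"dz":-0.001,"rx":0,"ry":0,"rz":0,"gripper":0}]'
python3 -c "
from h import *
togo([.532,-.266,.185],np.pi)
snap('scene','s6.png',(50,80,250,250),4);snap('top','t6.png',(300,150,440,250),5)"
```

```text
[ 0.54799564 -0.26500872  0.192     ] [ 0.51506376 -0.26639178  0.192     ]
time: 8.45
position: [0.5318, -0.2654, 0.2191]
ee_rot: [0.5, -0.5, -0.5, 0.5]
contact_force: [0.7, 0.4, 0.0]
gripper_width: 0.109
t 8.45 pos [ 0.5318 -0.2654  0.2191] zang -3.1416 tilt [ 0.e+00 -1.e+00  3.e-04]
d [-0.0006  0.0341 -0.0002] ry 0.0 F [0.65 0.39 0.01] M [-0.044  0.004 -0.003] w 0.109 q [-0.13  0.25 -0.22  0.   -1.1   0.13]
```

View pics/s6.png

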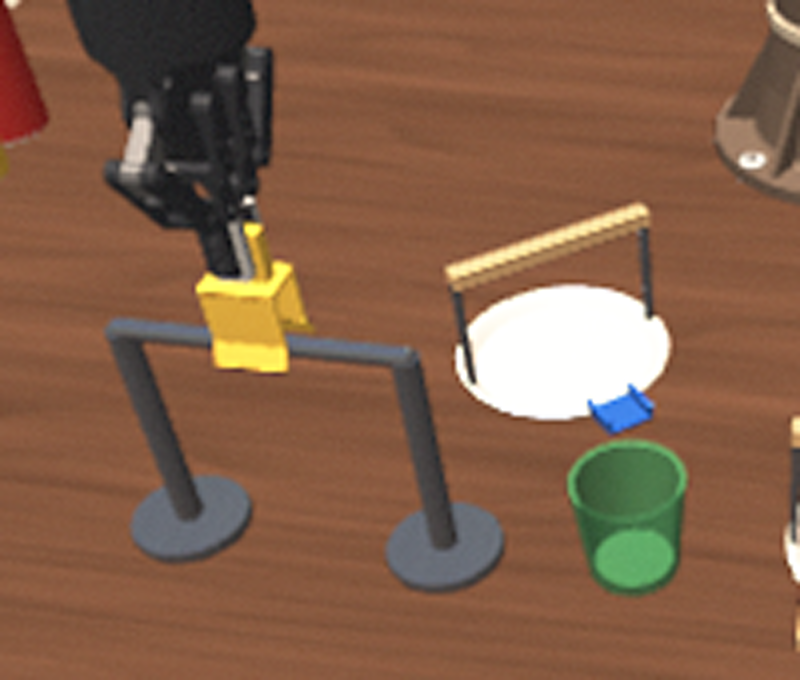

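View pics/t6.png

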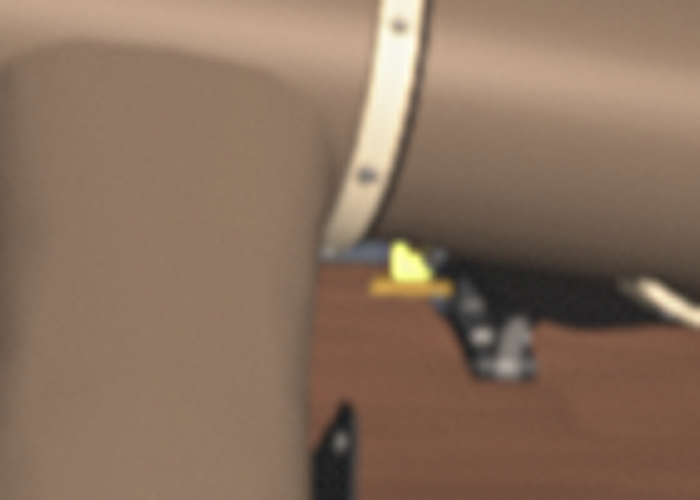

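```bash
python3 -m handwheel '[{"dx":0,"dy":0.004,"dz":0,"rx":0,"ry":0,"rz":0,"gripper":0},{"dx":0,"dy":0.01,"dz":0,"rx":0,"ry":0,"rz":0,"gripper":0},{"dx":0,"dy":0.016,"dz":0,"rx":0,"ry":0,"rz":0,"gripper":0},{"dx":0,"dy":0.021,"dz":0,"rx":0,"ry":0,"rz":0,"gripper":0},{"dx":0,"dy":0.026,"dz":0,"rx":0,"ry":0,"rz":0,"gripper":0},{"dx":0,"dy":0.03,"dz":0,"rx":0,"ry":0,"rz":0,"gripper":0},{"dx":0,"dy":0.032,"dz":0,"rx":0,"ry":0,"rz":0,"gripper":0},{"dx":0,"dy":0.033,"dz":0,"rx":0,"ry":0,"rz":0,"gripper":0}]'
python3 -c "
from h import *
togo([.532,-.266,.185],np.pi)
snap('scene','s7.png',(50,80,250,250),4)"
```

```text
time: 9.55
position: [0.5318, -0.2655, 0.1862]
ee_rot: [0.5, -0.5, -0.5, 0.5]
contact_force: [0.1, 0.0, -0.3]
gripper_width: 0.104
t 9.55 pos [ 0.5318 -0.2655  0.1862] zang -3.1416 tilt [-0. -1.  0.]
d [-0.0005  0.0012 -0.0002] ry 0.0 F [ 0.12  0.05 -0.27] M [ 0.014  0.003 -0.009] w 0.104 q [-0.13  0.28 -0.26  0.   -1.03  0.13]
```

View pics/s7.png

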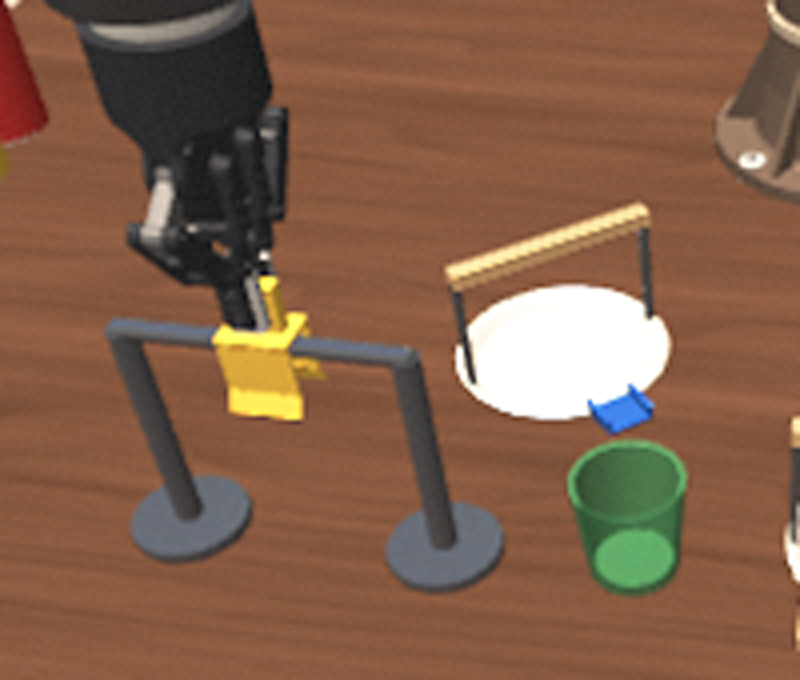

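Astride the rail, not quite seated. A few more mm until contact, then look at the force.

```bash
python3 -m handwheel '[{"dx":0,"dy":0.0005,"dz":0,"rx":0,"ry":0,"rz":0,"gripper":0},{"dx":0,"dy":0.001,"dz":0,"rx":0,"ry":0,"rz":0,"gripper":0},{"dx":0,"dy":0.0015,"dz":0,"rx":0,"ry":0,"rz":0,"gripper":0},{"dx":0,"dy":0.002,"dz":0,"rx":0,"ry":0,"rz":0,"gripper":0},{"dx":0,"dy":0.002,"dz":0,"rx":0,"ry":0,"rz":0,"gripper":0},{"dx":0,"dy":0.002,"dz":0,"rx":0,"ry":0,"rz":0,"gripper":0},{"dx":0,"dy":0.002,"dz":0,"rx":0,"ry":0,"rz":0,"gripper":0},{"dx":0,"dy":0.002,"dz":0,"rx":0,"ry":0,"rz":0,"gripper":0}]'
```

```text
time: 10.6
position: [0.5319, -0.2655, 0.1856]
ee_rot: [-0.5, 0.5, 0.5, -0.5]
contact_force: [-3.0, 3.2, 8.7]
gripper_width: 0.102
```

```bash
python3 -m handwheel '[{"dx":0,"dy":-0.0012,"dz":0,"rx":0,"ry":0,"rz":0,"gripper":0},{"dx":0,"dy":-0.0012,"dz":0,"rx":0,"ry":0,"rz":0,"gripper":0.014},{"dx":0,"dy":-0.0012,"dz":0,"rx":0,"ry":0,"rz":0,"gripper":0.02},{"dx":0,"dy":-0.0012,"dz":0,"rx":0,"ry":0,"rz":0,"gripper":0.035},{"dx":0,"dy":-0.0012,"dz":0,"rx":0,"ry":0,"rz":0,"gripper":0.035},{"dx":0,"dy":-0.0012,"dz":0,"rx":0,"ry":0,"rz":0,"gripper":0.035},{"dx":0,"dy":-0.0012,"dz":0,"rx":0,"ry":0,"rz":0,"gripper":0.035},{"dx":0,"dy":-0.0012,"dz":0,"rx":0,"ry":0,"rz":0,"gripper":0.035}]'
python3 -c "
from h import *
togo([.532,-.266,.26],np.pi)
snap('scene','s8.png',(50,80,250,250),4)"
```

```text
time: 11.6
position: [0.5318, -0.2654, 0.1855]
ee_rot: [0.5, -0.5, -0.5, 0.5]
contact_force: [0.1, -0.3, 0.3]
gripper_width: 0.405
t 11.6 pos [ 0.5318 -0.2654  0.1855] zang -3.1416 tilt [-0. -1. -0.]
d [-0.0006 -0.0745 -0.0002] ry 0.0 F [ 0.1  -0.26  0.27] M [ 0.035  0.044 -0.016] w 0.405 q [-0.13  0.28 -0.27  0.   -1.03  0.13]
```

View pics/s8.png

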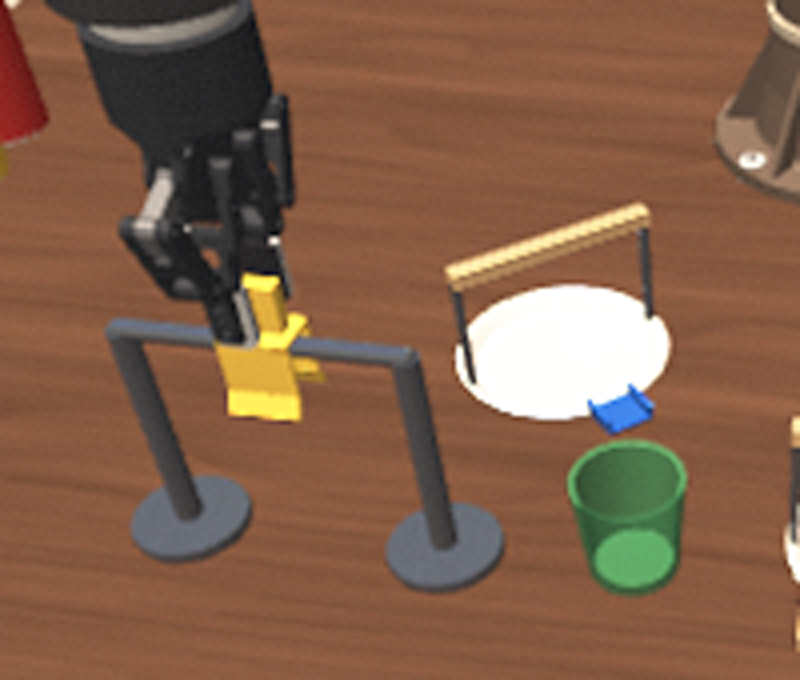

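```bash
python3 -m handwheel '[{"dx":0,"dy":-0.003,"dz":0,"rx":0,"ry":0,"rz":0,"gripper":0.035},{"dx":0,"dy":-0.01,"dz":0,"rx":0,"ry":0,"rz":0,"gripper":0.035},{"dx":0,"dy":-0.02,"dz":0,"rx":0,"ry":0,"rz":0,"gripper":0.035},{"dx":0,"dy":-0.035,"dz":0,"rx":0,"ry":0,"rz":0,"gripper":0.035},{"dx":0,"dy":-0.05,"dz":0,"rx":0,"ry":0,"rz":0,"gripper":0.04},{"dx":0.003,"dy":-0.062,"dz":0,"rx":0,"ry":0,"rz":0,"gripper":0.05},{"dx":0.015,"dy":-0.068,"dz":0,"rx":0,"ry":0,"rz":0,"gripper":0.05},{"dx":0.04,"dy":-0.07,"dz":0,"rx":0,"ry":0,"rz":0,"gripper":0.05}]'
python3 -c "
from h import *
togo([.506,.091,.2],3.234)"
```

```text
time: 12.65
position: [0.5317, -0.2249, 0.2558]
ee_rot: [-0.5, 0.5, 0.5, -0.5]
contact_force: [0.9, -0.0, 0.2]
gripper_width: 0.583
t 12.65 pos [ 0.5317 -0.2249  0.2558] zang 3.1405 tilt [ 1.e-04 -1.e+00 -3.e-04]
d [0.3158 0.0559 0.0261] ry -0.0935 F [ 0.92 -0.02  0.24] M [ 0.029 -0.032 -0.005] w 0.583 q [-0.06  0.2  -0.21 -0.   -1.17  0.06]
```

```bash
python3 -m handwheel '[{"dx":0.035,"dy":0,"dz":0.002,"rx":0,"ry":-0.01,"rz":0,"gripper":0.05},{"dx":0.085,"dy":0,"dz":0.006,"rx":0,"ry":-0.025,"rz":0,"gripper":0.05},{"dx":0.14,"dy":0,"dz":0.011,"rx":0,"ry":-0.04,"rz":0,"gripper":0.05},{"dx":0.195,"dy":0,"dz":0.016,"rx":0,"ry":-0.055,"rz":0,"gripper":0.05},{"dx":0.245,"dy":0,"dz":0.02,"rx":0,"ry":-0.07,"rz":0,"gripper":0.05},{"dx":0.285,"dy":0.01,"dz":0.023,"rx":0,"ry":-0.08,"rz":0,"gripper":0.05},{"dx":0.308,"dy":0.02,"dz":0.025,"rx":0,"ry":-0.09,"rz":0,"gripper":0.05},{"dx":0.315,"dy":0.03,"dz":0.026,"rx":0,"ry":-0.093,"rz":0,"gripper":0.05}]'
python3 -c "
from h import *
togo([.506,.091,.2],3.234)
snap('scene','s9.png',(200,120,340,260),5)
im=snap('top','t9.png',(190,160,440,290),3)"
```

```text
time: 13.65
position: [0.5052, 0.0913, 0.2251]
ee_rot: [-0.476, 0.476, 0.523, -0.523]
contact_force: [-1.0, 0.3, -1.3]
gripper_width: 0.584
t 13.65 pos [0.5052 0.0913 0.2251] zang -3.0463 tilt [ 2.e-04 -1.e+00  1.e-04]
d [-0.0003  0.0251 -0.0008] ry 0.0029 F [-1.    0.33 -1.35] M [ 0.025  0.064 -0.013] w 0.584 q [ 0.56  0.11 -0.38 -0.   -1.08 -0.47]
```

View pics/s9.png

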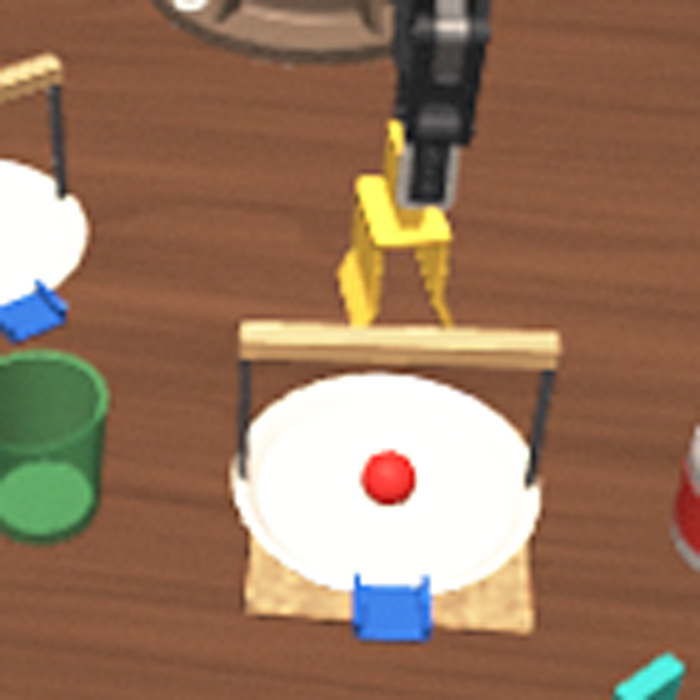

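View pics/t9.png

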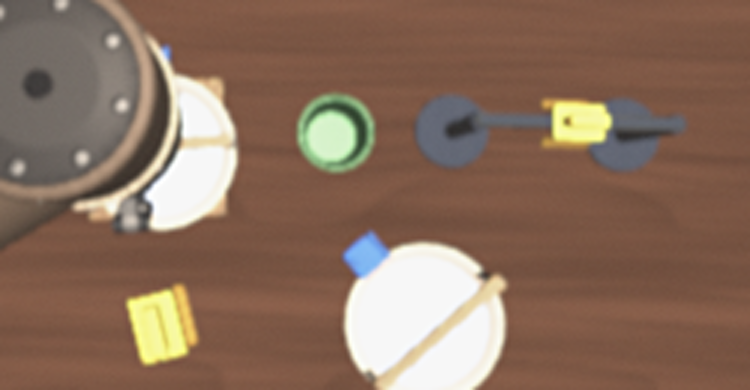

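```bash
python3 - <<'E'
from h import *
im=cv2.imread('pics/s9.png');cv2.imwrite('pics/bar.png',cv2.resize(im[300:380,220:580],None,fx=2.2,fy=2.2))
f=lambda x,y:(200+x/5,120+y/5)
p,q=plane("scene",*f(559,340),.115),plane("scene",*f(241,330),.115);m=(p+q)/2
print(p,q,m,np.linalg.norm(p-q),np.arctan2(*(p-q)[[1,0]])-np.pi/2)
E
```

```text
[0.49840999 0.15979383 0.115     ] [0.51318854 0.021111   0.115     ] [0.50579927 0.09045242 0.115     ] 0.13946803352876605 0.10616302595145544
```

View pics/bar.png

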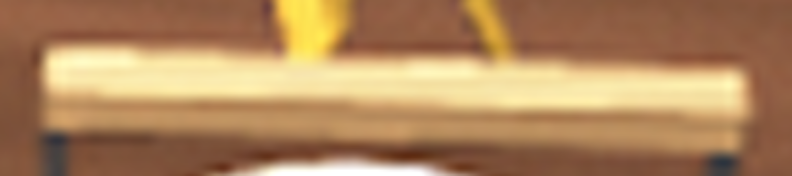

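```bash
python3 -m handwheel '[{"dx":-0.001,"dy":0.01,"dz":-0.001,"rx":0,"ry":0,"rz":0,"gripper":0.05},{"dx":-0.001,"dy":0.028,"dz":-0.002,"rx":0,"ry":0,"rz":0,"gripper":0.05},{"dx":-0.001,"dy":0.048,"dz":-0.002,"rx":0,"ry":0,"rz":0,"gripper":0.05},{"dx":-0.001,"dy":0.068,"dz":-0.002,"rx":0,"ry":0,"rz":0,"gripper":0.05},{"dx":-0.001,"dy":0.086,"dz":-0.002,"rx":0,"ry":0,"rz":0,"gripper":0.05},{"dx":-0.001,"dy":0.1,"dz":-0.002,"rx":0,"ry":0,"rz":0,"gripper":0.05},{"dx":-0.001,"dy":0.11,"dz":-0.002,"rx":0,"ry":0,"rz":0,"gripper":0.05},{"dx":-0.001,"dy":0.113,"dz":-0.002,"rx":0,"ry":0,"rz":0,"gripper":0.05}]'
python3 -c "
from h import *
togo([.507,.0905,.112],3.2366)
snap('scene','s10.png',(200,120,340,260),5)"
```

```text
time: 14.75
position: [0.5078, 0.0884, 0.112]
ee_rot: [0.476, -0.476, -0.522, 0.523]
contact_force: [-0.5, 0.2, 0.2]
gripper_width: 0.59
t 14.75 pos [0.5078 0.0884 0.112 ] zang -3.049 tilt [-3.e-04 -1.e+00  6.e-04]
d [0.0021 0.     0.0006] ry -0.0024 F [-0.48  0.15  0.24] M [ 0.025 -0.006 -0.024] w 0.59 q [ 0.55  0.24 -0.52  0.   -0.81 -0.46]
```

View pics/s10.png

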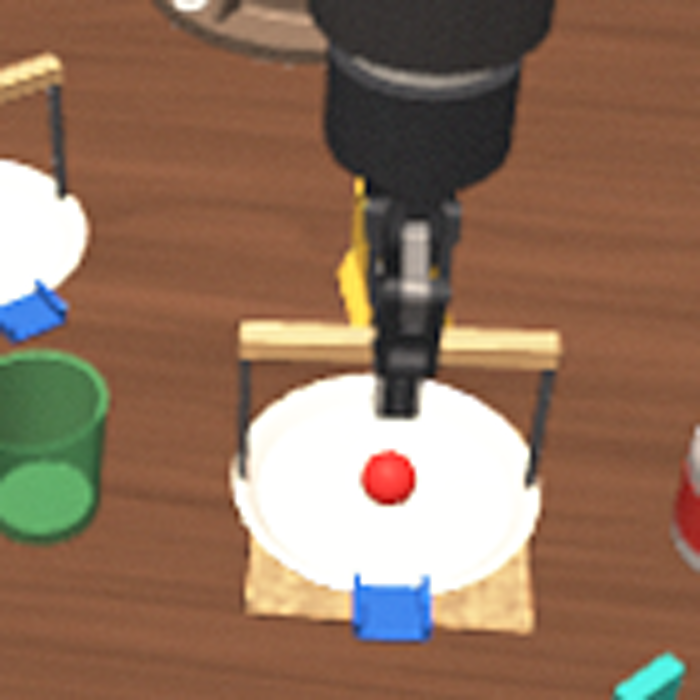

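```bash
python3 -m handwheel '[{"dx":0.002,"dy":0,"dz":0.0005,"rx":0,"ry":0,"rz":0,"gripper":0.04},{"dx":0.002,"dy":0,"dz":0.0005,"rx":0,"ry":0,"rz":0,"gripper":0.03},{"dx":0.002,"dy":0,"dz":0.0005,"rx":0,"ry":0,"rz":0,"gripper":0.024},{"dx":0.002,"dy":0,"dz":0.0005,"rx":0,"ry":0,"rz":0,"gripper":0.02},{"dx":0.002,"dy":0,"dz":0.0005,"rx":0,"ry":0,"rz":0,"gripper":0.018},{"dx":0.002,"dy":0,"dz":0.0005,"rx":0,"ry":0,"rz":0,"gripper":0.016},{"dx":0.002,"dy":0,"dz":0.0005,"rx":0,"ry":0,"rz":0,"gripper":0.015},{"dx":0.002,"dy":0,"dz":0.0005,"rx":0,"ry":0,"rz":0,"gripper":0.014}]'
python3 -m handwheel '[{"dx":0,"dy":0,"dz":0,"rx":0,"ry":0,"rz":0,"gripper":0.013},{"dx":0,"dy":0,"dz":0,"rx":0,"ry":0,"rz":0,"gripper":0.012},{"dx":0,"dy":0,"dz":0,"rx":0,"ry":0,"rz":0,"gripper":0.011},{"dx":0,"dy":0,"dz":0,"rx":0,"ry":0,"rz":0,"gripper":0.01},{"dx":0,"dy":0,"dz":0,"rx":0,"ry":0,"rz":0,"gripper":0.006},{"dx":0,"dy":0,"dz":0,"rx":0,"ry":0,"rz":0,"gripper":0},{"dx":0,"dy":0,"dz":0,"rx":0,"ry":0,"rz":0,"gripper":0},{"dx":0,"dy":0,"dz":0,"rx":0,"ry":0,"rz":0,"gripper":0}]'
python3 -c "
from h import *
togo([.507,.0905,.112],3.2366)
snap('scene','s11.png',(200,120,340,260),5)"
```

```text
time: 15.8
position: [0.5072, 0.0907, 0.1125]
ee_rot: [0.476, -0.476, -0.523, 0.523]
contact_force: [-0.4, 0.7, -0.4]
gripper_width: 0.16
time: 16.8
position: [0.5073, 0.0907, 0.1126]
ee_rot: [-0.476, 0.476, 0.523, -0.523]
contact_force: [-0.7, 0.8, 3.8]
gripper_width: 0.124
t 16.8 pos [0.5073 0.0907 0.1126] zang -3.0485 tilt [ 0.e+00 -1.e+00 -2.e-04]
d [-0.0002  0.0006  0.0003] ry -0.0019 F [-0.66  0.82  3.78] M [0.038 0.173 0.046] w 0.124 q [ 0.56  0.24 -0.52  0.   -0.81 -0.47]
```

View pics/s11.png

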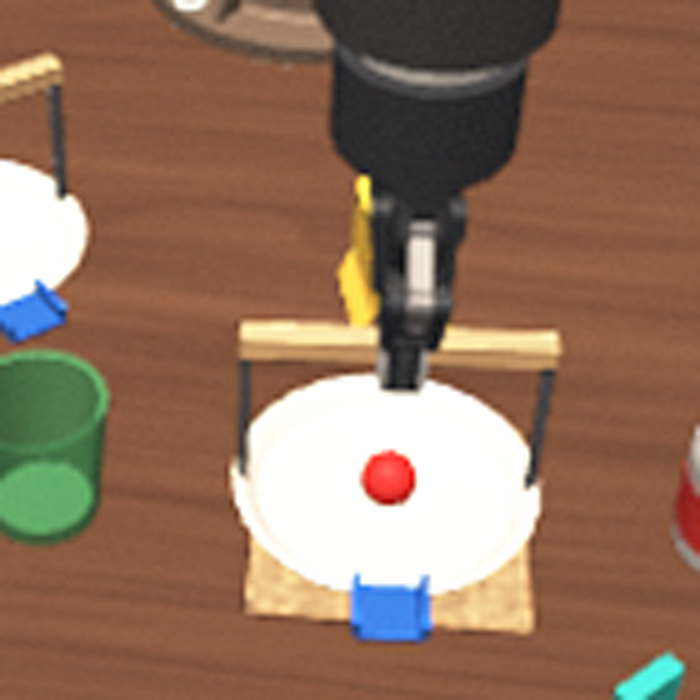

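```bash
python3 -m handwheel '[{"dx":0,"dy":-0.0005,"dz":0,"rx":0,"ry":0,"rz":0,"gripper":0},{"dx":0,"dy":-0.0015,"dz":0,"rx":0,"ry":0,"rz":0,"gripper":0},{"dx":0,"dy":-0.003,"dz":0,"rx":0,"ry":0,"rz":0,"gripper":0},{"dx":0,"dy":-0.005,"dz":0,"rx":0,"ry":0,"rz":0,"gripper":0},{"dx":0,"dy":-0.008,"dz":0,"rx":0,"ry":0,"rz":0,"gripper":0},{"dx":0,"dy":-0.011,"dz":0,"rx":0,"ry":0,"rz":0,"gripper":0},{"dx":0,"dy":-0.013,"dz":0,"rx":0,"ry":0,"rz":0,"gripper":0},{"dx":0,"dy":-0.014,"dz":0,"rx":0,"ry":0,"rz":0,"gripper":0}]'
python3 -c "
from h import *
togo([.507,.0905,.212],3.2366)
snap('scene','s12.png',(200,120,340,260),5)"
```

```text
time: 17.85
position: [0.5073, 0.0908, 0.1267]
ee_rot: [-0.476, 0.476, 0.523, -0.523]
contact_force: [-0.6, 0.4, -2.3]
gripper_width: 0.126
t 17.85 pos [0.5073 0.0908 0.1267] zang -3.0486 tilt [ 1.e-04 -1.e+00 -2.e-04]
d [-0.0002 -0.0853  0.0003] ry -0.002 F [-0.62  0.38 -2.31] M [-0.025  0.035 -0.033] w 0.126 q [ 0.56  0.22 -0.51 -0.   -0.84 -0.47]
```

View pics/s12.png

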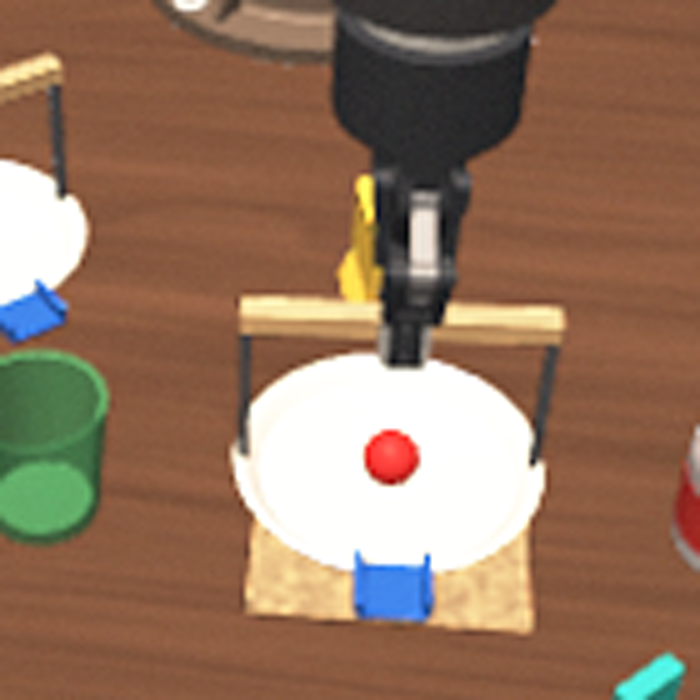

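```bash
python3 -m handwheel '[{"dx":0,"dy":-0.0015,"dz":0,"rx":0,"ry":0,"rz":0,"gripper":0},{"dx":0,"dy":-0.005,"dz":0,"rx":0,"ry":0,"rz":0,"gripper":0},{"dx":0,"dy":-0.01,"dz":0,"rx":0,"ry":0,"rz":0,"gripper":0},{"dx":0,"dy":-0.017,"dz":0,"rx":0,"ry":0,"rz":0,"gripper":0},{"dx":0,"dy":-0.024,"dz":0,"rx":0,"ry":0,"rz":0,"gripper":0},{"dx":0,"dy":-0.03,"dz":0,"rx":0,"ry":0,"rz":0,"gripper":0},{"dx":0,"dy":-0.035,"dz":0,"rx":0,"ry":0,"rz":0,"gripper":0},{"dx":0,"dy":-0.04,"dz":0,"rx":0,"ry":0,"rz":0,"gripper":0}]'
python3 -m handwheel '[{"dx":0,"dy":-0.006,"dz":0,"rx":0,"ry":0,"rz":0,"gripper":0},{"dx":0,"dy":-0.013,"dz":0,"rx":0,"ry":0,"rz":0,"gripper":0},{"dx":0,"dy":-0.02,"dz":0,"rx":0,"ry":0,"rz":0,"gripper":0},{"dx":0,"dy":-0.027,"dz":0,"rx":0,"ry":0,"rz":0,"gripper":0},{"dx":0,"dy":-0.034,"dz":0,"rx":0,"ry":0,"rz":0,"gripper":0},{"dx":0,"dy":-0.039,"dz":0,"rx":0,"ry":0,"rz":0,"gripper":0},{"dx":0,"dy":-0.042,"dz":0,"rx":0,"ry":0,"rz":0,"gripper":0},{"dx":0,"dy":-0.043,"dz":0,"rx":0,"ry":0,"rz":0,"gripper":0}]'
python3 -c "
from h import *
togo([.507,.0905,.212],3.2366)
snap('scene','s13.png',(180,80,360,250),4)"
```

```text
time: 18.9
position: [0.5072, 0.0907, 0.1668]
ee_rot: [0.476, -0.476, -0.523, 0.523]
contact_force: [0.4, -0.1, -3.4]
gripper_width: 0.131
time: 19.9
position: [0.5072, 0.0907, 0.2096]
ee_rot: [-0.476, 0.476, 0.523, -0.523]
contact_force: [-0.7, -0.2, -2.2]
gripper_width: 0.128
t 19.9 pos [0.5072 0.0907 0.2096] zang -3.0487 tilt [ 1.e-04 -1.e+00 -1.e-04]
d [-0.0002 -0.0024  0.0002] ry -0.0021 F [-0.66 -0.15 -2.2 ] M [-0.046 -0.048  0.043] w 0.128 q [ 0.56  0.13 -0.4  -0.   -1.04 -0.47]
```

View pics/s13.png

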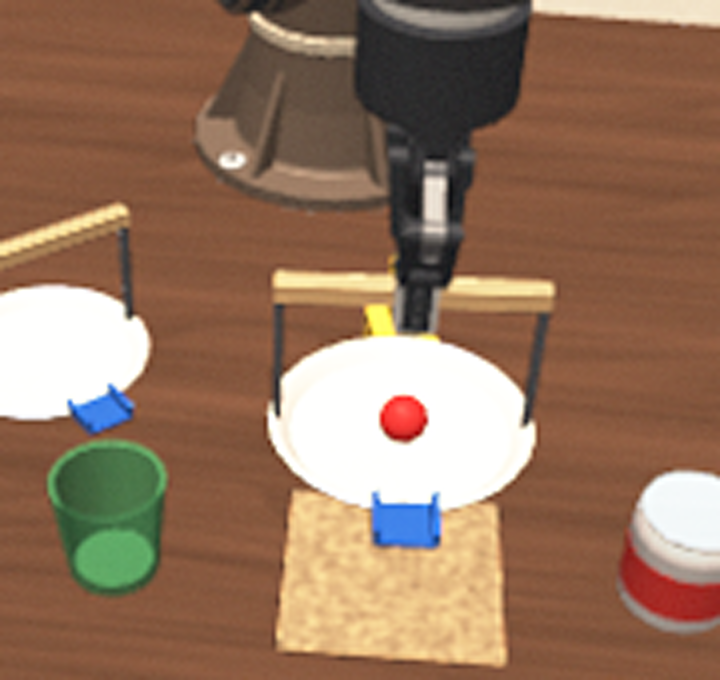

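```bash
python3 -m handwheel '[{"dx":0,"dy":0,"dz":0,"rx":0,"ry":0.003,"rz":0,"gripper":0},{"dx":0,"dy":0,"dz":0,"rx":0,"ry":0.01,"rz":0,"gripper":0},{"dx":0,"dy":0,"dz":0,"rx":0,"ry":0.022,"rz":0,"gripper":0},{"dx":0,"dy":0,"dz":0,"rx":0,"ry":0.04,"rz":0,"gripper":0},{"dx":0,"dy":0,"dz":0,"rx":0,"ry":0.065,"rz":0,"gripper":0},{"dx":0,"dy":0,"dz":0,"rx":0,"ry":0.1,"rz":0,"gripper":0},{"dx":0,"dy":0,"dz":0,"rx":0,"ry":0.14,"rz":0,"gripper":0},{"dx":0,"dy":0,"dz":0,"rx":0,"ry":0.185,"rz":0,"gripper":0}]'
python3 -m handwheel '[{"dx":0,"dy":0,"dz":0,"rx":0,"ry":0.045,"rz":0,"gripper":0},{"dx":0,"dy":0,"dz":0,"rx":0,"ry":0.09,"rz":0,"gripper":0},{"dx":0,"dy":0,"dz":0,"rx":0,"ry":0.135,"rz":0,"gripper":0},{"dx":0,"dy":0,"dz":0,"rx":0,"ry":0.18,"rz":0,"gripper":0},{"dx":0,"dy":0,"dz":0,"rx":0,"ry":0.225,"rz":0,"gripper":0},{"dx":0,"dy":0,"dz":0,"rx":0,"ry":0.27,"rz":0,"gripper":0},{"dx":0,"dy":0,"dz":0,"rx":0,"ry":0.315,"rz":0,"gripper":0},{"dx":0,"dy":0,"dz":0,"rx":0,"ry":0.36,"rz":0,"gripper":0}]'
python3 -c "
from h import *
togo([.507,.0905,.212],3.2366-1.57)
snap('scene','s14.png',(180,80,360,250),4)"
```

```text
time: 20.95
position: [0.5072, 0.0907, 0.2095]
ee_rot: [-0.523, 0.523, 0.476, -0.476]
contact_force: [-0.6, 0.4, -3.5]
gripper_width: 0.124
time: 21.95
position: [0.5072, 0.0907, 0.2095]
ee_rot: [0.6, -0.6, -0.374, 0.374]
contact_force: [0.2, -0.7, -2.5]
gripper_width: 0.128
t 21.95 pos [0.5072 0.0907 0.2095] zang 2.6867 tilt [ 0. -1. -0.]
d [-0.0003 -0.0025  0.0001] ry 1.0201 F [ 0.19 -0.7  -2.48] M [ 0.05   0.014 -0.006] w 0.128 q [ 0.56  0.13 -0.4  -0.   -1.04 -1.01]
```

View pics/s14.png

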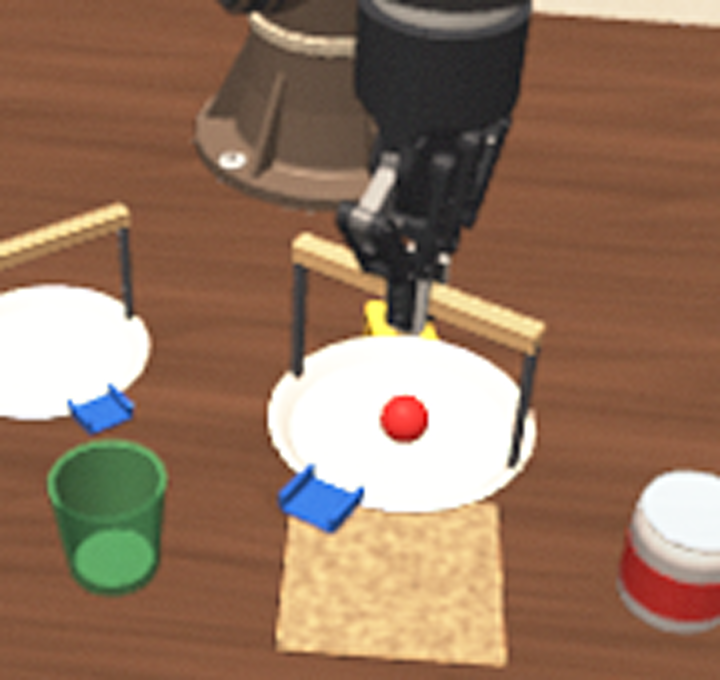

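Turning the right way, ball centred. Continue.

```bash
python3 -m handwheel '[{"dx":0,"dy":0,"dz":0,"rx":0,"ry":0.045,"rz":0,"gripper":0},{"dx":0,"dy":0,"dz":0,"rx":0,"ry":0.09,"rz":0,"gripper":0},{"dx":0,"dy":0,"dz":0,"rx":0,"ry":0.135,"rz":0,"gripper":0},{"dx":0,"dy":0,"dz":0,"rx":0,"ry":0.18,"rz":0,"gripper":0},{"dx":0,"dy":0,"dz":0,"rx":0,"ry":0.225,"rz":0,"gripper":0},{"dx":0,"dy":0,"dz":0,"rx":0,"ry":0.27,"rz":0,"gripper":0},{"dx":0,"dy":0,"dz":0,"rx":0,"ry":0.315,"rz":0,"gripper":0},{"dx":0,"dy":0,"dz":0,"rx":0,"ry":0.36,"rz":0,"gripper":0}]'
python3 -m handwheel '[{"dx":0,"dy":0,"dz":0,"rx":0,"ry":0.045,"rz":0,"gripper":0},{"dx":0,"dy":0,"dz":0,"rx":0,"ry":0.09,"rz":0,"gripper":0},{"dx":0,"dy":0,"dz":0,"rx":0,"ry":0.135,"rz":0,"gripper":0},{"dx":0,"dy":0,"dz":0,"rx":0,"ry":0.18,"rz":0,"gripper":0},{"dx":0,"dy":0,"dz":0,"rx":0,"ry":0.225,"rz":0,"gripper":0},{"dx":0,"dy":0,"dz":0,"rx":0,"ry":0.27,"rz":0,"gripper":0},{"dx":0,"dy":0,"dz":0,"rx":0,"ry":0.315,"rz":0,"gripper":0},{"dx":0,"dy":0,"dz":0,"rx":0,"ry":0.36,"rz":0,"gripper":0}]'
python3 -m handwheel '[{"dx":0,"dy":0,"dz":0,"rx":0,"ry":0.045,"rz":0,"gripper":0},{"dx":0,"dy":0,"dz":0,"rx":0,"ry":0.09,"rz":0,"gripper":0},{"dx":0,"dy":0,"dz":0,"rx":0,"ry":0.135,"rz":0,"gripper":0},{"dx":0,"dy":0,"dz":0,"rx":0,"ry":0.18,"rz":0,"gripper":0},{"dx":0,"dy":0,"dz":0,"rx":0,"ry":0.22,"rz":0,"gripper":0},{"dx":0,"dy":0,"dz":0,"rx":0,"ry":0.25,"rz":0,"gripper":0},{"dx":0,"dy":0,"dz":0,"rx":0,"ry":0.27,"rz":0,"gripper":0},{"dx":0,"dy":0,"dz":0,"rx":0,"ry":0.282,"rz":0,"gripper":0}]'
python3 -m handwheel '[{"dx":0,"dy":0,"dz":0,"rx":0,"ry":0.008,"rz":0,"gripper":0},{"dx":0,"dy":0,"dz":0,"rx":0,"ry":0.014,"rz":0,"gripper":0},{"dx":0,"dy":0,"dz":0,"rx":0,"ry":0.019,"rz":0,"gripper":0},{"dx":0,"dy":0,"dz":0,"rx":0,"ry":0.022,"rz":0,"gripper":0},{"dx":0,"dy":0,"dz":0,"rx":0,"ry":0.023,"rz":0,"gripper":0},{"dx":0,"dy":0,"dz":0,"rx":0,"ry":0.023,"rz":0,"gripper":0},{"dx":0,"dy":0,"dz":0,"rx":0,"ry":0.023,"rz":0,"gripper":0},{"dx":0,"dy":0,"dz":0,"rx":0,"ry":0.023,"rz":0,"gripper":0}]'
python3 -c "
from h import *
togo([.507,.0905,.212],3.2366-1.57)
snap('scene','s15.png',(60,80,360,280),2.66);snap('top','t15.png',(150,100,440,290),2.7)"
```

```text
time: 23.0
position: [0.5072, 0.0907, 0.2095]
ee_rot: [-0.657, 0.657, 0.261, -0.261]
contact_force: [0.7, -0.4, -2.4]
gripper_width: 0.123
time: 24.0
position: [0.5072, 0.0907, 0.2095]
ee_rot: [-0.693, 0.693, 0.139, -0.139]
contact_force: [0.4, -1.2, -3.4]
gripper_width: 0.13
time: 25.0
position: [0.5072, 0.0907, 0.2095]
ee_rot: [-0.706, 0.706, 0.041, -0.041]
contact_force: [0.2, 0.2, -2.6]
gripper_width: 0.129
time: 26.0
position: [0.5072, 0.0907, 0.2095]
ee_rot: [0.706, -0.706, -0.033, 0.033]
contact_force: [0.7, 0.8, -2.0]
gripper_width: 0.127
t 26.0 pos [0.5072 0.0907 0.2095] zang 1.6645 tilt [ 0. -1.  0.]
d [-0.0002 -0.0025 -0.0002] ry -0.0021 F [ 0.68  0.78 -2.01] M [0.042 0.013 0.048] w 0.127 q [ 0.56  0.13 -0.4   0.   -1.04 -2.04]
```

View pics/s15.png

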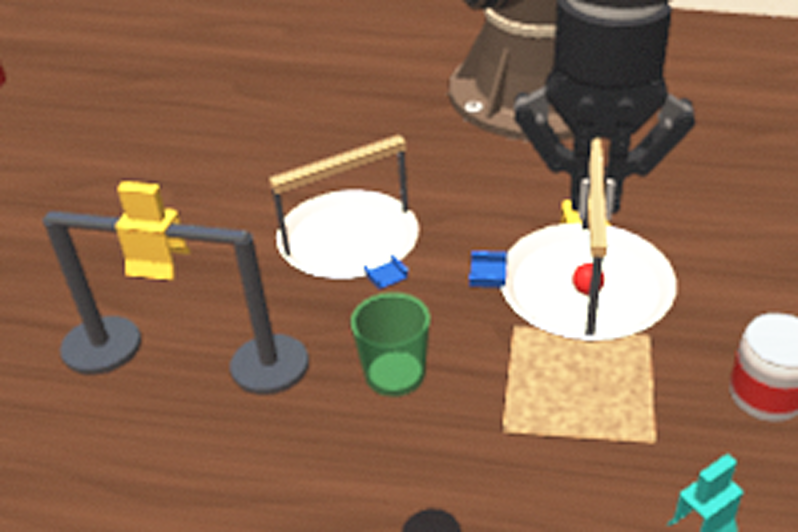

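View pics/t15.png

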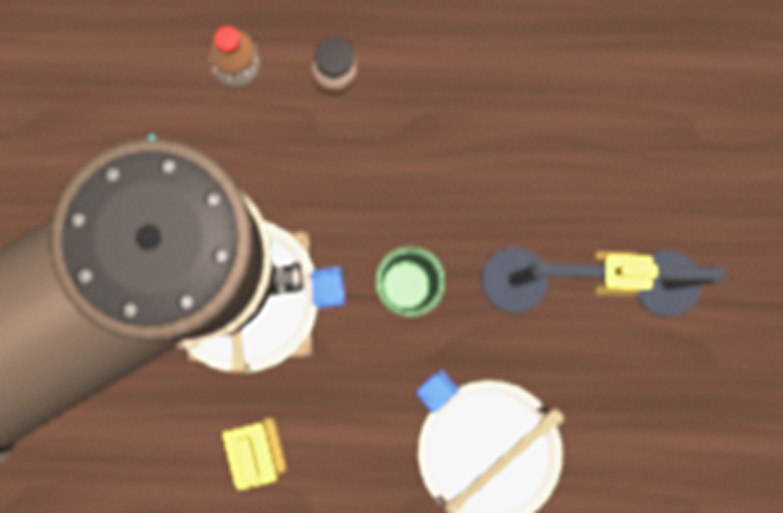

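```bash
python3 -c "
from h import *
print(two((345/2.7+150,286/2.7+100),(470/2.66+60,269/2.66+80)))
print(plane('scene',588/2.66+60,278/2.66+80,.121))
togo([.507,.0905,.2095],1.6645);snap('scene','s16.png',(200,100,350,230),5)"
```

```text
(array([ 0.51573614, -0.00534869,  0.12771272]), np.float64(0.002811414335724725))
[0.50410815 0.09220975 0.121     ]
t 26.1 pos [0.5072 0.0907 0.2095] zang 1.6646 tilt [-0. -1.  0.]
d [-0.0002  0.     -0.0002] ry 0.0001 F [-0.65 -1.27 -2.25] M [ 0.008 -0.018 -0.016] w 0.126 q [ 0.56  0.13 -0.4  -0.   -1.04 -2.04]
```

View pics/s16.png

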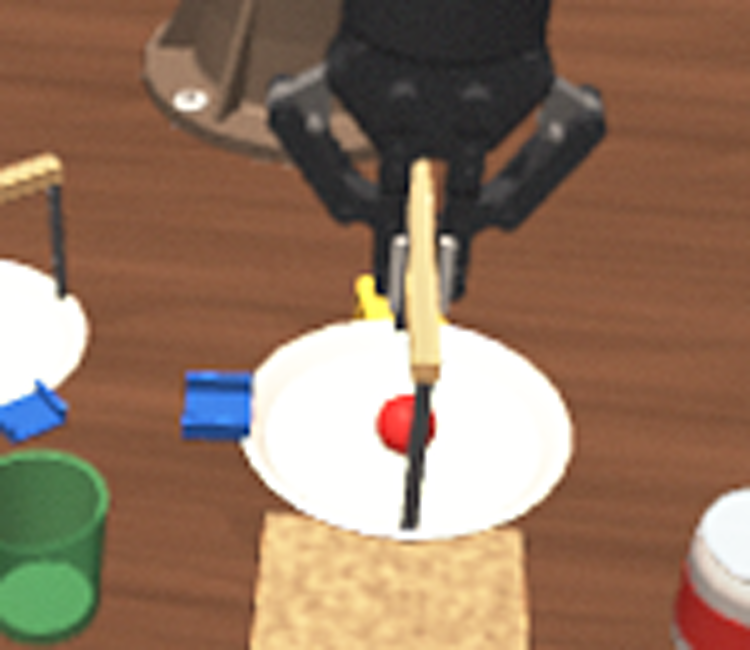

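All checks agree with the predictions and the scene is still, so I'm handing in.

```bash
python3 -c "
from bench import order
print(order.finish_job())"
```

```text
the job is handed in; nothing more can be done
None
```

The job is done and handed in at about 26 s of the 64 s allowed. I took the yellow tag off the handle and hung it over the middle of the dark grey rail. I then lifted the dish straight up about 97 mm by the middle of its handle and turned it a quarter turn clockwise, so the blue lip points towards the green jar.

Last checks before handing in:
- **Dish height and level:** the lip end measured (0.516, -0.005, 0.128) m, against (0.516, -0.005, 0.125) m expected for a level dish with its underside about 100 mm above the table. The 3 mm height difference is about the accuracy of the cameras; the two camera rays missed each other by 2.8 mm.
- **Tool:** it read vertical and held the same position over the last second.
- **Red sweet:** within about 4 mm of the dish's centre, which is within the measuring error.
- **Tag:** still astride the rail in both views.
- **Other containers:** the jar looked unmoved in both final views, the tin in the scene view (the arm hid it from the top camera). The spice jar and the sauce bottle were checked only by eye, in the last top view.

No check failed. Measured wrist force at the end of each move stayed below about 10 N. The finish call gives no verdict.

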